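Hold the fuller canister ready above the zeroing scale

TASK

The kitchen scale is still zeroing, so nothing may touch it yet: of the two look-alike canisters find the fuller (heavier) one by lifting, carry it over the dish rack without touching rack or plates, and hold it still and upright about 2 cm above the scale's steel plate, centred on it and with its long sides along the plate's long sides. The other canister must be left standing upright on the counter, and everything else stays where it is. Finish while still holding the canister there: do not put it down or let go.

Things in the scene. Friction and masses are not known exactly. Their poses are not given: they have to be found in the camera images.
- canister_a: one of two look-alike loose canisters: rectangular metal box with a fixed wooden lid, 98 mm long (x) by 63 mm wide (y), lid top at z = 90 mm; on the lid, centred and along x, a solid wooden grip bar 56 mm long, 16 mm wide, z = 90 to 120 mm. Origin: centre of the underside. One weighs 0.5 to 0.85 kg, the other 0.18 to 0.38 kg; which one, and which stands where, is not known
- canister_b: one of two look-alike loose canisters: rectangular metal box with a fixed wooden lid, 98 mm long (x) by 63 mm wide (y), lid top at z = 90 mm; on the lid, centred and along x, a solid wooden grip bar 56 mm long, 16 mm wide, z = 90 to 120 mm. Origin: centre of the underside. One weighs 0.5 to 0.85 kg, the other 0.18 to 0.38 kg; which one, and which stands where, is not known
- rack: low dish rack fixed on the counter between the canisters and the scale: black tray 360 mm long (its x axis) by 150 mm wide (its y axis) with steel wires and six white side plates standing on edge in a row along x. Origin: centre of the underside; the plates' tops are at z = 168 mm
- scale: flat white kitchen scale fixed on the counter, 200 mm long (its x axis), 140 mm wide (its y axis), dark display strip at its -x end. Origin: centre of the underside; carries a raised steel weighing plate
- scale_plate (a point): centre of the top face of the scale's rectangular steel weighing plate, 38 mm above the counter; the plate is 150 mm long (this point's x axis, the scale's long direction) by 112 mm wide (y axis); z is up
- spice_jar: glass spice jar with a steel cap, 44 mm across, 85 mm high; loose bystander, origin at the centre of its underside
- mug: white mug, 80 mm across, 92 mm high; loose bystander, origin at the centre of its underside
- bowl: white bowl, 120 mm across, 60 mm high; loose bystander, origin at the centre of its underside
- salt: small steel salt shaker, 44 mm across, 78 mm high; loose bystander, origin at the centre of its underside
- mill: dark wooden pepper mill, 54 mm across, 165 mm high; loose bystander, origin at the centre of its underside
- soap: clear bottle with a black cap, 60 mm across, 180 mm high; loose bystander, origin at the centre of its underside
Mind the look-alikes: they are no part of the job. Leave any red look-alike of the canister_b alone.

How it is judged:
By the outcome, as a careful person would: the job done as asked, in the order asked, and still so for the second after the job is handed in, while the arm keeps its last pose, push and grip.
It also fails if it takes over 70 s, if anything falls off the work surface, if the arm or the gripper's body presses on something with over 40 N, if the wrist force passes 120 N, or if a joint passes its speed limit or range.

ROBOT

A 6-joint arm with a two-finger parallel gripper is mounted at the origin on the work surface. World frame = base frame: x ahead of the robot, y to its left, z up, the work surface at z = 0. Lengths are in m, angles in degrees, forces in N, time in s.
With the tool pointing down it reaches from about 0.3 to 0.75 m from the base axis. Payload 8.5 kg.
Tool frame: the origin (TCP) lies on the centre line of the jaws, within the pads' length; the fingertips stand tips_ahead ahead of it and the grasp point (between the pads) lies 3 mm ahead of it (tips_ahead is the distance from the TCP to the fingertips, in m); z points along the fingers, y is the line along which they close (so a half turn about z gives the same grasp; the last joint's range is limited). The gripper opens to 85 mm and grips with 20 to 120 N. Pads are 22 mm wide; open, the fingers measure 114 mm over their backs; the gripper's body (76 mm by 85 mm) begins 54 mm behind the grasp point. The pads swing forward as they close: fully open they stand 13 mm farther back than shut.
Start: joints at [-88.826, 21.807, 74.336, -0, 83.858, -12.336], TCP at [0.128, -0.535, 0.253] pointing down, gripper open.
Joint ranges: [-178.18, 178.18], [-50.72, 133.34], [12.68, 142.11], [-81.47, 261.47], [9.98, 163.14], [-165.26, 165.26]. Speed limits (degrees/s): [136.94, 136.94, 180, 180, 180, 180].

INTERFACE

Orientations are given as a 3x3 rotation matrix whose columns are the frame's x, y, z axes.
In Python, from rig import observe, get_image, close_job, tips_ahead gives the robot as it stands.
- The arm moves only by the tool pendant, called after "Request:" as name(argument=value, ...), one argument or row to a line, values as JSON. Schema: {"type":"object","properties":{"deltas":{"type":"object","properties":{"increments":{"type":"array","items":{"type":"array","items":{"type":"number"},"minItems":5,"maxItems":5},"minItems":1,"maxItems":10}},"additionalProperties":false,"required":["increments"]},"grip_force":{"type":"number"},"only":{"type":"string"},"quiet":{"type":"boolean"},"lines":{"type":"string"}},"required":["deltas"],"additionalProperties":false}. deltas is an object whose key "increments" holds a list of rows, 1 to 10 of them, each of 5 numbers: dx, dy, dz in m, then a turn about the tool's z in degrees, then the finger opening in m; each row shifts and turns the commanded pose from where the row before left it, along the tool's axes as they then stand; what a row does not reach is not made up. A row lasts 1/10 s, in which the tool goes at most 0.05 m and 8.59 degrees, less where a joint would pass 70% of its speed; a pose out of reach is approached as far as the arm can. The fingers move at their own pace and stop on an object; grip_force is the grip in N (left out, the last holds). Time passes only in rows, so rows that do not move let the fingers close. The tool returns the time, the measured TCP pose, the force, the opening and the grip force at its end. only (a regular expression) keeps the lines of the reply that match it, lines (a string "A,B") keeps lines A to B, and quiet returns only ok. Input that does not fit is refused with a message, and nothing moves.
- observe(): the state, without advancing time (a new reading comes with each control period).
- get_image(name): name is "scene" or "top" or "wrist"; returns a dict with "pixels" (420x560x3 uint8, red, green, blue), "depth" (420x560 float32, m along the optical axis (not along the pixel's ray), 0 where there is no reading), "K" (3x3 intrinsics, pixels), "distortion" ([k1, k2, p1, p2, k3] as OpenCV has them; the pictures are not rectified), "extrinsics" (4x4, takes a point from world to camera coordinates). Camera axes: x right, y down, z forward; pixel columns grow to the right and rows downward; lengths in m; the calibration is good to about 2 mm. A picture is of the moment at which its call begins.
- close_job(): hands the job in; it is judged then, once.
The state is a dict: "time_s": time; "q": joint angles; "qvel": joint speeds; "joint_efforts": joint torques, N m; "position": TCP position; "tool_rot": TCP orientation; "ft_force": force on the tool from outside, world axes, zero at the start; "wrist_torque": the same for the moment, N m; "grip_width": finger opening in m; "gripper_force": force on a finger pad.
Only numpy, scipy, OpenCV 4.12 (cv2) and the standard library are available. Lean on these libraries where they do the work, as an engineer would, in place of code of your own. Each camera call takes 0.05 s, during which the arm holds its last target. There are 200 camera calls.

## Working session

There is one attempt and no reset: what is moved stays moved. The work goes in short steps, Python scripts to look and compute and a tool call to move; the robot and the scene stay as the last step left them, time stands still between calls to the robot, and variables do not carry over. Pictures are saved under pics/ and viewed, at most 10 in all, crops included, and the job is handed in when it is done.

```bash
mkdir -p pics; cat > h.py <<'E'
import numpy as np, cv2
from rig import *
def save(n,f):
    d=get_image(n); cv2.imwrite(f,d['pixels'][:,:,::-1]); np.savez(f[:-3]+'npz',**d); return d
def pts(d):
    K=np.array(d['K']);D=np.array(d['distortion']);T=np.array(d['extrinsics']);z=d['depth']
    h,w=z.shape; g=np.stack(np.meshgrid(np.arange(w),np.arange(h)),-1).reshape(-1,1,2).astype(float)
    u=cv2.undistortPoints(g,K,D).reshape(h,w,2)
    P=np.dstack([u*z[...,None],z]); return (P-T[:3,3])@T[:3,:3]
E
python3 - <<'E'
from h import *
print(tips_ahead); s=observe(); print(s)
save('top','pics/t.png');save('scene','pics/s.png')
E
```

```text
0.022
{'time_s': 0.0, 'q': array([-8.88243938e+01,  2.18411030e+01,  7.43866377e+01, -7.68162838e-04,
        8.38583663e+01, -1.23370158e+01]), 'qvel': array([-0.01264659,  0.03605553, -0.07645626, -0.06972222,  0.01193848,
       -0.0062943 ]), 'joint_efforts': array([-1.63522549e-03, -4.48465919e+01, -2.31279945e+01, -2.59210847e-04,
        4.78207396e-03, -8.41577474e-06]), 'position': array([ 0.12849007, -0.53449801,  0.25269961]), 'tool_rot': array([[ 9.72318139e-01,  2.33660939e-01, -4.41608332e-05],
       [ 2.33660740e-01, -9.72317027e-01,  1.50226046e-03],
       [ 3.08081260e-04, -1.47099375e-03, -9.99998871e-01]]), 'ft_force': array([-0.31490086, -0.44253583,  0.18221818]), 'wrist_torque': array([-0.02187134, -0.02277284,  0.06491237]), 'gripper_force': 0.0, 'grip_width': 0.08571874541740063}
```

View pics/t.png

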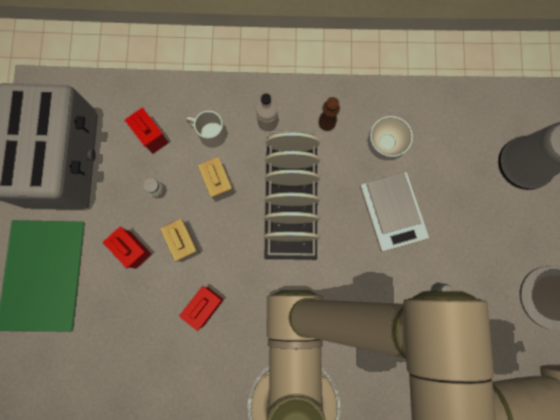

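View pics/s.png

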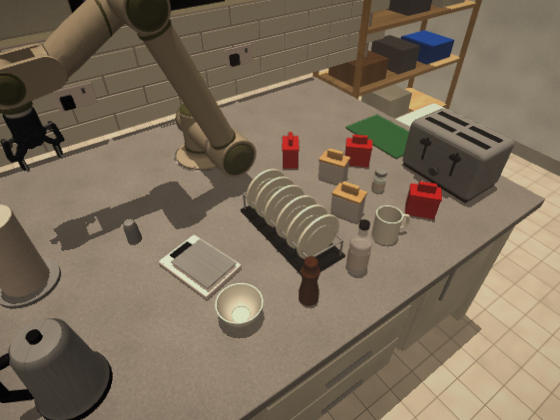

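The top view shows the two wooden-lidded canisters at about (215,178) and (179,240), with three red look-alikes at (146,130), (126,247) and (201,308). The rack is at (292,195) and the scale at (394,210), with its display at the bottom end. Next I measure the positions.

```bash
cat > m.py <<'E'
from h import *
d=dict(np.load('pics/t.npz')); P=pts(d)
hsv=cv2.cvtColor(d['pixels'],cv2.COLOR_RGB2HSV)
def rep(n,m):
    q=P[m]; r=cv2.minAreaRect((q[:,:2]*1000).astype(np.float32)); b=cv2.boxPoints(r)
    e=max([b[1]-b[0],b[2]-b[1]],key=np.linalg.norm)
    print(n,len(q),'ctr',np.round(r[0],1),'size',np.round(r[1],1),'long dir',round(np.degrees(np.arctan2(e[1],e[0]))%180,1),'z',np.round(np.median(q[:,2]),4))
def box(c,w):
    m=np.zeros(P.shape[:2],bool); m[c[1]-w:c[1]+w,c[0]-w:c[0]+w]=1; return m
sat=(hsv[...,1]>90)&(hsv[...,0]>12)
for n,c in (('P',(215,178)),('Q',(179,240))):
    rep(n+' bar',box(c,24)&(P[...,2]>.108)&(P[...,2]<.13)); rep(n+' lid',box(c,24)&(P[...,2]>.08)&(P[...,2]<.1))
S=box((394,210),48)
rep('scale',S&(P[...,2]>.015)&(P[...,2]<.05)); rep('plate',S&(P[...,2]>.0345)&(P[...,2]<.045))
print('disp',P[238,403],'far',P[180,392])
print('zline',np.round(P[170:250:6,394,2],3))
R=np.zeros(P.shape[:2],bool);R[115:265,255:330]=1
rep('plates',R&(P[...,2]>.1)); rep('rack',R&(P[...,2]>.008)&(P[...,2]<.3)); print(P[R][:,2].max())
for n,c in dict(salt=(152,187),mug=(209,125),soap=(266,108),mill=(331,110),bowl=(391,138),red1=(146,130),red2=(126,247),red3=(201,308)).items(): rep(n,box(c,26)&(P[...,2]>.03))
E
python3 m.py
```

```text
P bar 133 ctr [597.8 230.3] size [59.  16.1] long dir 22.8 z 0.1185
P lid 695 ctr [597.8 230.6] size [100.7  62.9] long dir 23.7 z 0.089
Q bar 143 ctr [423.  317.8] size [55.9 16.6] long dir 28.1 z 0.1181
Q lid 729 ctr [423.5 317.9] size [97.3 62.6] long dir 28.4 z 0.089
scale 3312 ctr [ 526.9 -274.2] size [201.5 140.7] long dir 17.0 z 0.0346
plate 1680 ctr [ 546.1 -268.6] size [151.4 112.5] long dir 16.7 z 0.0374
disp [ 0.44905747 -0.29630696  0.02190441] far [ 0.61150601 -0.26598956  0.03558374]
zline [-0.001  0.037  0.033  0.033  0.037  0.039  0.036  0.034  0.036  0.04
  0.037  0.022  0.02   0.023]
plates 2393 ctr [536.1  13. ] size [472.5 194.8] long dir 1.2 z 0.1393
rack 6247 ctr [588.6   1.4] size [414.1 211.1] long dir 4.7 z 0.0777
1.3201329450803796
salt 301 ctr [433.8 238.4] size [470.5  45.3] long dir 49.8 z 0.0816
mug 590 ctr [557.2 147.1] size [548.9  86.3] long dir 30.7 z 0.0697
soap 664 ctr [560.8  40.8] size [515.3  91. ] long dir 9.3 z 0.1183
mill 518 ctr [5.612e+02 2.000e-01] size [ 74.7 526. ] long dir 162.4 z 0.1166
bowl 574 ctr [ 558.1 -105.7] size [116.4 586.7] long dir 138.7 z 0.0493
red1 953 ctr [529.  263.6] size [633.7  64.4] long dir 39.3 z 0.0888
red2 1110 ctr [337.7 285.9] size [480.9  93.3] long dir 70.0 z 0.089
red3 1019 ctr [283.1 182.7] size [ 95.6 262.3] long dir 116.7 z 0.0896
```

Request:
pendant(
  deltas={"increments": [[0.038, -0.02, -0.006, 0, 0.045], [0.038, -0.02, -0.006, 0, 0.045], [0.038, -0.02, -0.006, 0, 0.045], [0.038, -0.02, -0.006, 0, 0.045], [0.038, -0.02, -0.006, 0, 0.045], [0.038, -0.02, -0.006, 0, 0.045], [0.038, -0.02, -0.006, 0, 0.045], [0.038, -0.02, -0.006, 0, 0.045], [0.038, -0.02, -0.006, 0, 0.045], [0.038, -0.02, -0.006, 0, 0.045]]},
  grip_force=60,
)

```text
time_s: 1.1
position: [0.4523, -0.25, 0.3134]
tool_rot: [[0.972, 0.234, -0.0], [0.234, -0.972, 0.0], [-0.0, -0.0, -1.0]]
ft_force: [0.2, -0.7, 0.4]
grip_width: 0.0447
gripper_force: 0.0
```

Request:
pendant(
  deltas={"increments": [[0.009, -0.046, 0, 0, 0.045], [0.009, -0.046, 0, 0, 0.045], [0.009, -0.046, 0, 0, 0.045], [0.009, -0.046, 0, 0, 0.045], [0.009, -0.046, 0, 0, 0.045], [0.009, -0.046, 0, 0, 0.045], [0.009, -0.046, 0, 0, 0.045], [0.009, -0.046, 0, 0, 0.045], [0.009, -0.046, 0, 0, 0.045], [0.009, -0.046, 0, 0, 0.045]]},
)

```text
time_s: 2.1
position: [0.4307, 0.2187, 0.3132]
tool_rot: [[0.972, 0.234, -0.0], [0.234, -0.972, -0.0], [-0.0, 0.0, -1.0]]
ft_force: [0.5, -0.5, -0.4]
grip_width: 0.045
gripper_force: 0.0
```

```bash
cat >> h.py <<'E'
def go(t,yaw):
    s=observe(); R=np.array(s['tool_rot']); print('t',s['time_s'],'pos',np.round(s['position'],4),'yaw',round(np.degrees(np.arctan2(R[1,0],R[0,0])),2),'tilt',np.round(R[:,2],4),'w',round(s['grip_width'],4),'F',np.round(s['ft_force'],2),'tips',tips_ahead)
    d=R.T@(np.array(t)-s['position']); print('need',np.round(d,4),'turn',round(((np.degrees(np.arctan2(R[1,0],R[0,0]))-yaw)+90)%180-90,2),'q6',s['q'][5])
E
python3 -c "
from h import *
go([.4233,.3179,.2],28.3)"
```

```text
t 2.1 pos [0.4307 0.2187 0.3132] yaw 13.52 tilt [-3.e-04 -1.e-04 -1.e+00] w 0.045 F [ 0.55 -0.47 -0.41] tips 0.022
need [ 0.0161 -0.0981  0.1132] turn -14.78 q6 89.32971988060491
```

Request:
pendant(
  deltas={"increments": [[0.008, -0.049, 0.03, 0, 0.045], [0.008, -0.049, 0.03, 0, 0.045], [0, 0, 0.03, -7.4, 0.045], [0, 0, 0.023, -7.4, 0.045], [0, 0, 0, 0, 0.045], [0, 0, 0, 0, 0.045]]},
)

```text
time_s: 2.7
position: [0.4252, 0.3021, 0.2092]
tool_rot: [[0.882, 0.471, -0.0], [0.471, -0.882, 0.0], [0.0, -0.0, -1.0]]
ft_force: [0.4, 0.5, 0.3]
grip_width: 0.045
gripper_force: 0.0
```

```bash
python3 - <<'E'
from h import *
go([.4233,.3179,.13],28.3)
d=save('wrist','pics/w.png'); P=pts(d)
m=(P[...,2]>.108)&(P[...,2]<.13)&(np.hypot(P[...,0]-.423,P[...,1]-.318)<.04)
r=cv2.minAreaRect((P[m][:,:2]*1000).astype(np.float32)); print(r,np.median(P[m],0))
E
```

```text
t 2.7 pos [0.4252 0.3021 0.2092] yaw 28.1 tilt [-0.  0. -1.] w 0.045 F [0.4  0.51 0.33] tips 0.022
need [ 0.0058 -0.0148  0.0792] turn -0.2 q6 84.27109241245243
((426.7052917480469, 317.9174499511719), (55.14557647705078, 16.07242774963379), 27.77205467224121) [0.42876629 0.318536   0.11847265]
```

View pics/w.png

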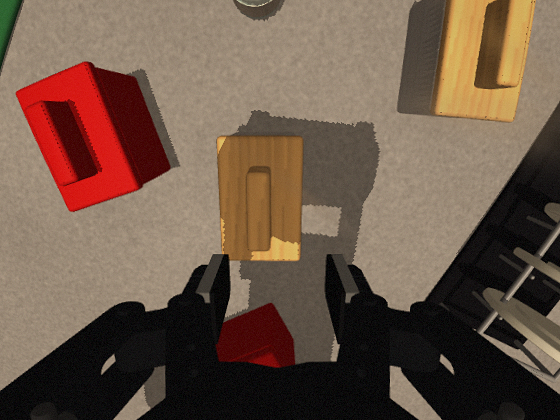

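The wrist view shows the chosen bar at (258,208) between the open fingers (212–345, 290). The second canister is at (490,60), and the red ones stay clear. Next I line up and check the tips.

Request:
pendant(
  deltas={"increments": [[0.007, -0.015, 0.03, 0, 0.045], [0, 0, 0.03, 0, 0.045], [0, 0, 0.012, 0, 0.045], [0, 0, 0, 0, 0.045], [0, 0, 0, 0, 0.045]]},
)

```text
time_s: 3.25
position: [0.4248, 0.3188, 0.1381]
tool_rot: [[0.881, 0.473, 0.002], [0.473, -0.881, 0.001], [0.002, 0.0, -1.0]]
ft_force: [0.5, 0.9, -1.2]
grip_width: 0.045
gripper_force: 0.0
```

```bash
python3 - <<'E'
from h import *
go([.4248,.318,.118],28.1)
d=save('wrist','pics/w2.png'); P=pts(d)
m=(P[...,2]>.108)&(P[...,2]<.13)&(np.hypot(P[...,0]-.423,P[...,1]-.318)<.04)
r=cv2.minAreaRect((P[m][:,:2]*1000).astype(np.float32)); print(r)
E
```

```text
t 3.25 pos [0.4248 0.3188 0.1381] yaw 28.22 tilt [ 0.0023  0.001  -1.    ] w 0.045 F [ 0.51  0.86 -1.2 ] tips 0.022
need [-0.0005  0.0007  0.0201] turn 0.12 q6 85.88470444435602
((428.244384765625, 322.9681091308594), (56.181358337402344, 51.74801254272461), 78.70658111572266)
```

View pics/w2.png

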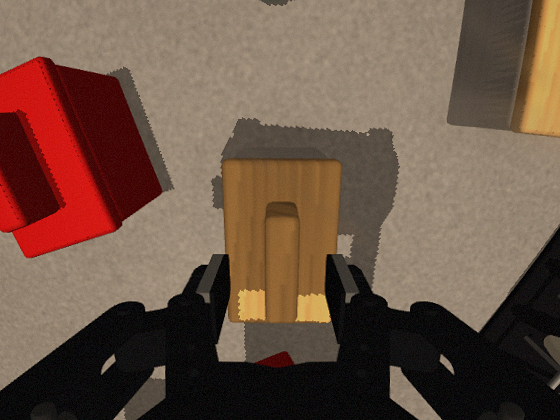

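The bar at (282,205–320) lies between the fingers. I go down with some margin and close.

Request:
pendant(
  deltas={"increments": [[0, 0.0007, 0.012, 0, 0.045], [0, 0, 0.006, 0, 0.045], [0, 0, 0, 0, 0.045], [0, 0, 0, 0, 0.045]]},
)

```text
time_s: 3.7
position: [0.4246, 0.3181, 0.1192]
tool_rot: [[0.881, 0.474, 0.001], [0.474, -0.881, 0.0], [0.001, -0.0, -1.0]]
ft_force: [-0.1, -0.2, -0.2]
grip_width: 0.0451
gripper_force: 0.0
```

Request:
pendant(
  deltas={"increments": [[0, 0, 0, 0, 0.024], [0, 0, 0, 0, 0.024], [0, 0, 0, 0, 0.0], [0, 0, 0, 0, 0.0], [0, 0, 0, 0, 0.0], [0, 0, 0, 0, 0.0], [0, 0, 0, 0, 0.0], [0, 0, 0, 0, 0]]},
  grip_force=60,
)

```text
time_s: 4.5
position: [0.4247, 0.3179, 0.119]
tool_rot: [[0.88, 0.474, 0.001], [0.474, -0.88, -0.0], [0.001, 0.001, -1.0]]
ft_force: [1.7, -3.5, 6.4]
grip_width: 0.0147
gripper_force: 59.5
```

Request:
pendant(
  deltas={"increments": [[0, 0, -0.01, 0, 0], [0, 0, -0.01, 0, 0], [0, 0, -0.01, 0, 0], [0, 0, -0.01, 0, 0], [0, 0, 0, 0, 0], [0, 0, 0, 0, 0], [0, 0, 0, 0, 0], [0, 0, 0, 0, 0], [0, 0, 0, 0, 0], [0, 0, 0, 0, 0]]},
)

```text
time_s: 5.5
position: [0.4243, 0.318, 0.1584]
tool_rot: [[0.88, 0.474, -0.0], [0.474, -0.88, -0.0], [-0.0, -0.0, -1.0]]
ft_force: [0.3, 0.5, -6.1]
grip_width: 0.015
gripper_force: 59.1
```

```bash
python3 -c "
from h import *
f=[]
for i in range(8): get_image('wrist'); f.append(observe()['ft_force'])
print(np.mean(f,0),np.std(f,0),observe()['wrist_torque'])"
```

```text
[-0.19275466  0.29121693 -5.65584609] [0.54116107 0.57562437 0.29279838] [0.00684929 0.00669407 0.04244488]
```

The mean lift force of 5.66 N corresponds to 0.58 kg. That is well outside the light range (at most 0.38 kg), so this is the heavy one. I raise it and carry it over.

Request:
pendant(
  deltas={"increments": [[0, 0, -0.015, 0, 0], [0, 0, -0.03, 0, 0], [0, 0, -0.04, 0, 0], [0, 0, -0.04, 0, 0], [0, 0, -0.04, 0, 0], [0, 0, -0.02, 0, 0], [0, 0, -0.01, 0, 0], [0, 0, 0, 0, 0], [0, 0, 0, 0, 0]]},
  grip_force=80,
)

```text
time_s: 6.8
position: [0.4241, 0.3179, 0.3521]
tool_rot: [[0.88, 0.474, -0.003], [0.474, -0.88, -0.001], [-0.003, -0.0, -1.0]]
ft_force: [-0.6, 0.1, -6.5]
grip_width: 0.0143
gripper_force: 84.2
```

Request:
pendant(
  deltas={"increments": [[-0.005, 0.015, 0, 0, 0], [-0.009, 0.03, 0, 0, 0], [-0.01, 0.034, 0, 0, 0], [-0.01, 0.034, 0, 0, 0], [-0.01, 0.034, 0, 0, 0], [-0.01, 0.034, 0, 0, 0], [-0.01, 0.034, 0, 0, 0], [-0.01, 0.034, 0, 0, 0], [-0.01, 0.034, 0, 0, 0], [-0.01, 0.034, 0, 0, 0]]},
)

```text
time_s: 7.8
position: [0.4915, -0.0077, 0.3525]
tool_rot: [[0.881, 0.474, -0.002], [0.474, -0.881, 0.0], [-0.002, -0.001, -1.0]]
ft_force: [0.9, -0.4, -5.8]
grip_width: 0.0146
gripper_force: 84.0
```

Request:
pendant(
  deltas={"increments": [[-0.01, 0.034, 0, 0, 0], [-0.01, 0.034, 0, 0, 0], [-0.01, 0.034, 0, 0, 0], [-0.01, 0.034, 0, 0, 0], [-0.01, 0.034, 0, 0, 0], [-0.01, 0.034, 0, 0, 0], [-0.01, 0.034, 0, 0, 0], [-0.006, 0.017, 0, 0, 0], [0, 0, 0, 0, 0], [0, 0, 0, 0, 0]]},
)

```text
time_s: 8.8
position: [0.5454, -0.2665, 0.3524]
tool_rot: [[0.881, 0.474, -0.002], [0.474, -0.881, 0.002], [-0.001, -0.002, -1.0]]
ft_force: [-0.6, 0.5, -5.8]
grip_width: 0.015
gripper_force: 84.0
```

```bash
python3 -c "
from h import *
go([.546,-.2686,.26],16.8)"
```

```text
t 8.8 pos [ 0.5454 -0.2665  0.3524] yaw 28.27 tilt [-0.002   0.0017 -1.    ] w 0.015 F [-0.61  0.54 -5.76] tips 0.022
need [-0.0004  0.0024  0.0923] turn 11.47 q6 24.53190020075435
```

Request:
pendant(
  deltas={"increments": [[0, 0.0024, 0.01, 3, 0], [0, 0, 0.02, 5.5, 0], [0, 0, 0.03, 3, 0], [0, 0, 0.03, 0, 0], [0, 0, 0.03, 0, 0], [0, 0, 0.02, 0, 0], [0, 0, 0.008, 0, 0], [0, 0, 0, 0, 0], [0, 0, 0, 0, 0], [0, 0, 0, 0, 0]]},
)

```text
time_s: 9.8
position: [0.5475, -0.2684, 0.2071]
tool_rot: [[0.957, 0.289, 0.002], [0.289, -0.957, -0.002], [0.002, 0.002, -1.0]]
ft_force: [0.2, -0.1, -5.8]
grip_width: 0.0145
gripper_force: 83.9
```

```bash
python3 - <<'E'
from h import *
go([.546,-.2686,.177],16.8)
for n in ('top','scene','wrist'): save(n,f'pics/{n}3.png')
a=[cv2.imread(f'pics/{n}3.png') for n in ('top','scene','wrist')]
crop=lambda im,x,y,w,h:cv2.resize(im[y:y+h,x:x+w],(400,300),interpolation=cv2.INTER_CUBIC)
cv2.imwrite('pics/m3.png',np.vstack([np.hstack([crop(a[0],310,130,160,120),crop(a[1],110,150,200,150)]),np.hstack([crop(a[2],0,0,560,420),crop(a[1],0,0,560,420)])]))
E
```

```text
t 9.8 pos [ 0.5475 -0.2684  0.2071] yaw 16.82 tilt [ 0.0021 -0.0016 -1.    ] w 0.0145 F [ 0.19 -0.14 -5.79] tips 0.022
need [-0.0015 -0.0003  0.0301] turn 0.02 q6 35.947913009613124
```

View pics/m3.png

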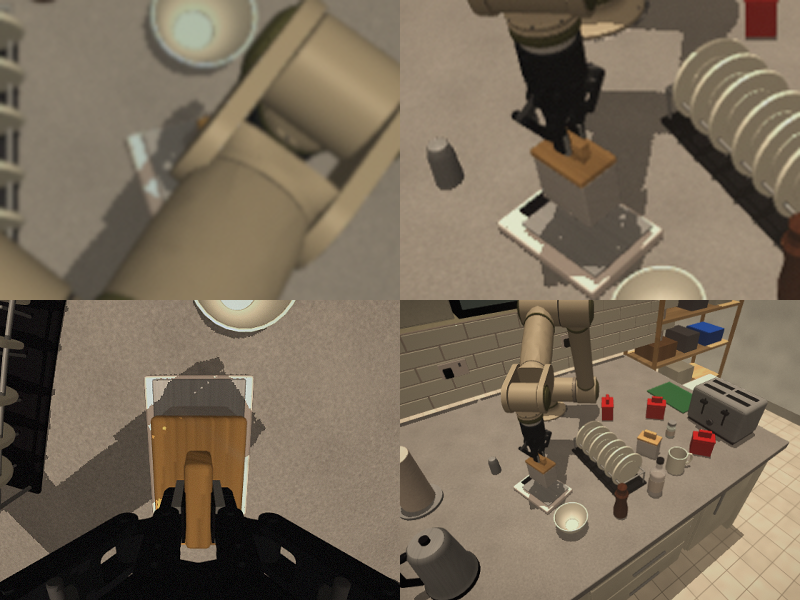

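The montage shows the canister upright and in line with the plate (scene crop lid at (572,155)), with nothing touched and the other canister still standing. I now measure the offset of canister to plate, using the lid edges.

```bash
python3 - <<'E'
from h import *
a=np.radians(16.8); X=np.array([np.cos(a),np.sin(a)]);Y=np.array([-X[1],X[0]]); c=np.array([.5463,-.2686])
for n in ('scene','wrist'):
    d=dict(np.load(f'pics/{n}3.npz')); P=pts(d); h=cv2.cvtColor(d['pixels'],cv2.COLOR_RGB2HSV)
    near=np.hypot(P[...,0]-.546,P[...,1]+.268)<.075
    wood=near&(h[...,1]>85)&(P[...,2]>.15)
    z=P[wood][:,2]; print(n,'z hist',np.histogram(z,np.arange(.15,.23,.006)))
    for nm,m in (('lid',wood&(P[...,2]>.168)&(P[...,2]<.184)),('bar',wood&(P[...,2]>.203)&(P[...,2]<.215))):
        q=P[m]; 
        if len(q)<20: continue
        u=(q[:,:2]-c)@X*1000; v=(q[:,:2]-c)@Y*1000; r=cv2.minAreaRect((q[:,:2]*1000).astype(np.float32))
        print(nm,len(q),'u',np.percentile(u,[0.5,99.5]).round(1),'v',np.percentile(v,[0.5,99.5]).round(1),'z',np.median(q[:,2]),np.round(r[1],1),r[2])
    m=(np.hypot(P[...,0]-.546,P[...,1]+.268)<.13)&(P[...,2]>.028)&(P[...,2]<.045)
    q=P[m];u=(q[:,:2]-c)@X*1000; v=(q[:,:2]-c)@Y*1000
    print('scale>28mm',np.percentile(u,[.5,99.5]).round(1),np.percentile(v,[.5,99.5]).round(1))
    m&=P[...,2]>.0355; q=P[m];u=(q[:,:2]-c)@X*1000; v=(q[:,:2]-c)@Y*1000
    print('plate',np.percentile(u,[.5,99.5]).round(1),np.percentile(v,[.5,99.5]).round(1),np.median(q[:,2]))
E
```

```text
scene z hist (array([  0,   0,  30,  45, 335, 123,  14,  18,  16,  49,  14,   2,   2]), array([0.15 , 0.156, 0.162, 0.168, 0.174, 0.18 , 0.186, 0.192, 0.198,
       0.204, 0.21 , 0.216, 0.222, 0.228]))
lid 497 u [-46.2  51.2] v [-30.9  31.7] z 0.178946425794294 [101.2  64. ] 16.793716430664062
bar 65 u [-8.4 30. ] v [-7.6 10. ] z 0.20878631892832814 [40.9 17. ] 14.15455150604248
scale>28mm [-72.9  75.4] [-55.8  55.4]
plate [-72.9  75.4] [-55.8  55.3] 0.0392826348944741
wrist z hist (array([    6,    21,    20,   316, 11167,   134,   188,   249,   335,
        4413,   173,   221,   325]), array([0.15 , 0.156, 0.162, 0.168, 0.174, 0.18 , 0.186, 0.192, 0.198,
       0.204, 0.21 , 0.216, 0.222, 0.228]))
lid 11566 u [-14.2  51.1] v [-30.7  31.1] z 0.17638493545490863 [97.6 62.9] 16.527164459228516
bar 4664 u [-24.7  30. ] v [-19.3  20.2] z 0.20633391137076462 [55.  38.3] 39.563568115234375
scale>28mm [34.  76.3] [-55.8  54.7]
plate [34.  75.8] [-55.5  54.4] 0.03685962935927405
```

Both cameras agree that the underside is about 49.5 mm above the plate and that the canister sits 1.3 mm too far along +x. I correct that and lower by 29.5 mm.

Request:
pendant(
  deltas={"increments": [[-0.0013, 0.0005, 0.004, 0, 0], [0, 0, 0.007, 0, 0], [0, 0, 0.008, 0, 0], [0, 0, 0.006, 0, 0], [0, 0, 0.003, 0, 0], [0, 0, 0.0015, 0, 0], [0, 0, 0, 0, 0], [0, 0, 0, 0, 0], [0, 0, 0, 0, 0], [0, 0, 0, 0, 0]]},
)

```text
time_s: 10.95
position: [0.546, -0.2692, 0.1763]
tool_rot: [[0.957, 0.289, 0.0], [0.289, -0.957, -0.0], [0.0, 0.0, -1.0]]
ft_force: [-0.5, -0.7, -5.5]
grip_width: 0.0143
gripper_force: 84.0
```

```bash
python3 - <<'E'
from h import *
go([.546,-.2686,.1775],16.8)
a=np.radians(16.8); X=np.array([np.cos(a),np.sin(a)]);Y=np.array([-X[1],X[0]]); c=np.array([.5463,-.2686])
for n in ('scene','wrist'):
    P=pts(save(n,f'pics/{n}4.png'))
    near=np.hypot(P[...,0]-.546,P[...,1]+.268)<.075
    for l,h in ((.142,.156),(.0355,.045)):
        q=P[(np.hypot(P[...,0]-.546,P[...,1]+.268)<.11)&(P[...,2]>l)&(P[...,2]<h)]
        print(n,np.percentile((q[:,:2]-c)@X*1000,[.5,99.5]).round(1),np.percentile((q[:,:2]-c)@Y*1000,[.5,99.5]).round(1),np.median(q[:,2]))
E
```

```text
t 10.95 pos [ 0.546  -0.2692  0.1763] yaw 16.81 tilt [ 3.e-04 -2.e-04 -1.e+00] w 0.0143 F [-0.51 -0.7  -5.46] tips 0.022
need [ 0.0001 -0.0005 -0.0012] turn 0.01 q6 35.82088914503439
scene [-46.9  49.9] [-31.2  31.6] 0.14868288699752696
scene [-72.9  75.7] [-56.3  55.5] 0.039388175281997284
wrist [-15.8  49.6] [-31.1  30.8] 0.14603952956073185
wrist [-63.3  75.9] [-56.1  54.5] 0.03685119300736332
```

View pics/scene4.png

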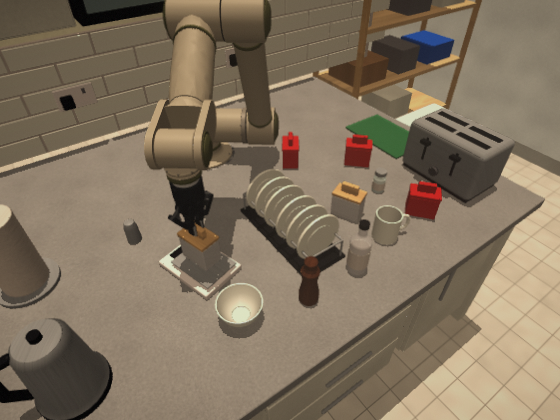

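The picture shows the canister held over the scale at (200,250), with a gap of about 19 mm and centred to within about 0.5 mm. The other canister stands at (349,200), and everything else is where it was.

Request:
pendant(
  deltas={"increments": [[0, 0, -0.0006, 0, 0], [0, 0, 0, 0, 0], [0, 0, 0, 0, 0], [0, 0, 0, 0, 0], [0, 0, 0, 0, 0], [0, 0, 0, 0, 0]]},
)

```text
time_s: 11.65
position: [0.546, -0.2691, 0.1767]
tool_rot: [[0.957, 0.289, -0.0], [0.289, -0.957, 0.0], [0.0, -0.0, -1.0]]
ft_force: [0.1, -0.2, -6.0]
grip_width: 0.0147
gripper_force: 84.0
```

```bash
python3 -c "
from rig import *
print(close_job())"
```

```text
the job is handed in; nothing more can be done
None
```

The job is handed in: the heavier canister (about 0.58 kg, judged from its own lift only; I did not lift the other one) is held still and upright about 2 cm above the centre of the scale plate, long sides aligned, and the other canister still stands on the counter.

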